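# Push the jammed plug out of the guide sleeve

### The arm

A 7-joint arm with a two-finger parallel gripper is mounted at the origin on the work surface. World frame = base frame: x ahead of the robot, y to its left, z up, the work surface at z = 0. Lengths are in mm, angles in rad, forces in N, time in s.
With the tool pointing down it reaches from about 400 to 875 mm from the base axis. Payload 4.4 kg.
Tool frame: the origin (TCP) lies at the very end of the fingers, on their centre line; the grasp point (between the pads) lies 19 mm behind it; z points along the fingers, y is the line along which they close (so a half turn about z gives the same grasp; the last joint's range is limited). The gripper opens to 85 mm and grips with 20 to 120 N. Pads are 22 mm wide; open, the fingers measure 114 mm over their backs; the gripper's body (76 mm by 85 mm) begins 54 mm behind the grasp point. The pads swing forward as they close: fully open they stand 13 mm farther back than shut.
Start: joints at [-1.25, 0.628, 0.038, 1.517, -0.027, 0.996, -0.02], TCP at [245.175, 602.002, 231.313] pointing down, gripper open.
Joint ranges: [-3.06, 3.06], [-0.37, 2.12], [-1.25, 1.32], [0.18, 2.47], [-1.1, 4.24], [0.23, 1.98], [-2.94, 2.94]. Speed limits (rad/s): [2.57, 2.57, 3.14, 3.14, 3.14, 3.14, 3.14].

### API

Orientations are given as [roll, pitch, yaw] about the fixed x, y, z axes, in that order (R = Rz(yaw) Ry(pitch) Rx(roll)).
In Python, from cell import ctrl gives the robot as it stands.
- The arm moves only by the tool step_arm, never from a script. Its argument "series" is a list that holds one entry, the list of rows, each a list of 7 numbers: the turn, a rotation vector about the tool's x, y, z as a fraction of full scale, then the shift along the tool's x, y, z as a fraction of full scale, then the closure, from 0 (fully open) to 1 (shut). In form: [[[ax, ay, az, tx, ty, tz, gripper], ...]]. A call has 1 to 12 rows; each row shifts and turns the commanded pose from where the row before left it, along the tool's axes as they then stand; what a row does not reach is not made up. Full scale, the value 1, is 150 mm for a shift and 45 degrees for a turn. A row lasts 1/10 s, in which the tool goes at most 50 mm and 8.59 degrees, less where a joint would pass 70% of its speed; a pose out of reach is approached as far as the arm can. A call with a number of a shift or a turn outside -1 to 1 is refused whole. A call with a gripper value outside its range is refused whole. The fingers move at their own pace and stop on an object; the grip force is fixed at half the most. Time passes only in rows, so rows that do not move let the fingers close. It gives the time, the measured TCP pose, the force, the opening and the grip force at its end, in the units of the state.
- ctrl.read_state(): the state, without advancing time (a new reading comes with each control period).
- ctrl.get_image(name): name is "scene" or "top"; returns a dict with "img" (480x640x3 uint8, red, green, blue), "fx", "fy", "cx", "cy" (pixels), "dist" ([k1, k2, p1, p2, k3] as OpenCV has them; the pictures are not rectified), "R" (3x3) and "t" (3): a world point X has camera coordinates R X + t. Camera axes: x right, y down, z forward; pixel columns grow to the right and rows downward; lengths in mm; the calibration is good to about 2 mm. A picture is of the moment at which its call begins. There is no depth.
- ctrl.finish_job(): hands the job in; it is judged then, once.
Trained networks look in a picture, given as the dict that the camera call returned (one of the last four; its "shot" number tells which), for a name from the list of things; names that differ only in an ending like _2 or _b are one class to them, and where a whole thing is asked for, a point or a joint stands for the part that bears it (a point fixed in the world has none). Each returns a list of dicts, best first, with "score" (0 to 1); they miss things now and then, are a little off and sometimes report something else, mostly with a low value. They report only what shows in the picture. A call takes as long as a camera call. They do not tell look-alikes from the thing itself.
- ctrl.recognise(picture, thing): "centre" ([column, row] in pixels, amid what is visible of it).
The state is a dict: "clock": time; "qpos": joint angles; "qd": joint speeds; "tau": joint torques, N m; "eef_pos": TCP position; "tool_rot": TCP orientation; "force": force on the tool from outside, world axes, zero at the start; "torque": the same for the moment, N m; "width": finger opening in mm; "gripper_force": force on a finger pad.
Only numpy, scipy, OpenCV 4.12 (cv2) and the standard library are available. Lean on these libraries where they do the work, as an engineer would, in place of code of your own. Each camera call takes 0.05 s, during which the arm holds its last target. There are 200 camera calls.

### The job

A black plug is jammed inside the steel sleeve that is clamped in the blue bench vise. Take the long slender drift from the tool board, push it into the sleeve's open mouth and drive the plug out of the far end so that it drops into the metal tray. Then draw the drift out and lay it back where it lay on the board.

Things in the scene. Friction and masses are not known exactly. Their poses are not given: they have to be found in the camera images.
- drift: Longest of three loose aluminium drifts (others: 55 shank; white 50 disc on the tip), lying on an 18 board, order varies, 80 apart. Handle block 110x28 wide x40 high; round shank 16 dia, 150 long, past the board's edge; 0.4 kg. Origin: handle underside, mid-width, by the balance point. x to the tip, z up: handle x -85 to +25, shank to +175, shank axis 20 above the underside. Sizes in mm.
- vise: Fixed blue bench vise clamping a level steel sleeve 110 long, 52 outside, 44 bore, open at both ends. Origin: on the bench under the sleeve's middle. x along the sleeve, from the mouth to push in at (x -55) to the far end (x +55); sleeve axis 90 above the bench. Jaws x -45 to +45, top 109 high. A spring strip hangs 2 to 4 below the bore's roof and makes the plug drag. Sizes in mm.
- plug: The jammed plug: black nylon cylinder 42 mm in diameter, 40 mm long, 65 g, lying lengthwise inside the sleeve, x along its axis. Origin: its centre, at the start within 20 mm of the sleeve's middle. It takes about 3 to 8 N to slide, and falls once pushed wholly out of the far end.
- tray: Open aluminium tray, fixed on the bench below the sleeve's far end: 130 mm along its x (the sleeve's direction), 150 mm along y, 45 mm high, walls and floor 4 mm. Origin: centre of its underside.
Things that resemble listed ones, but are neither listed nor needed, are in the scene too. What is shaped like the tray but yellow is not meant.

How it is judged (in metres and radians):
On the way, in this order (a step that is already met when the one before it is completed fails the run):
1. the drift pushes the plug along while the plug is still in the sleeve (contact force between drift and plug above 0.5 N and distance of plug from where it was at the start of the episode above 0.005 m and x of plug in the frame of vise between -0.05 and 0.06 m and z of plug in the frame of vise between 0.075 and 0.105 m), for 0.1 s.
2. the plug has dropped into the tray (x of plug in the frame of tray between -0.06 and 0.06 m and y of plug in the frame of tray between -0.07 and 0.07 m and z of plug in the frame of tray between 0 and 0.05 m), for 0.2 s.
At the end, for the whole second after the job is handed in: The plug lies still inside the tray, and the drift lies still and level on the board again, released, within 40 mm of where it lay at the start and within 10 degrees of upright (all of step 2 and linear speed of each of plug, drift below 0.05 m/s and distance of drift from where it was at the start of the episode below 0.04 m and angle between drift's own z axis and vertical below 0.17 rad); the robot touches nothing.
It also fails if it takes over 51 s, if anything falls off the work surface, if the arm or the gripper's body presses on something with over 40 N, if the wrist force passes 120 N, or if a joint passes its speed limit or range.

## Working session

There is one attempt and no reset: what is moved stays moved. The work goes in short steps, Python scripts to look and compute and a tool call to move; the robot and the scene stay as the last step left them, time stands still between calls to the robot, and variables do not carry over. Pictures are saved under pics/ and viewed, at most 10 in all, crops included, and the job is handed in when it is done.

Besides the shell and the picture viewer there is one more tool, called as a command line: name --argument value ..., lists and objects as JSON in quotes. step_arm: Moves the arm, as the interface text tells. Shift numbers are shares of 150 mm and turn numbers shares of 45 degrees, none past 1 either way. Its arguments: {"type":"object","properties":{"series":{"type":"array","items":{"type":"array","items":{"type":"array","items":{"type":"number","minimum":-1,"maximum":1}}}}},"required":["series"]}

```bash
ls; mkdir -p pics; python3 - <<'E'
from cell import ctrl
import cv2,pickle
s=ctrl.read_state();print({k:s[k] for k in('clock','eef_pos','tool_rot','width')})
d={}
for n in('scene','top'):
    p=ctrl.get_image(n);d[n]=p
    cv2.imwrite(f'pics/{n}0.png',p['img'][:,:,::-1])
    for t in('drift','vise','plug','tray'):
        print(n,t,[(x['centre'],round(x['score'],2)) for x in ctrl.recognise(p,t)])
    print(p['R'],p['t'],p['fx'],p['dist'])
pickle.dump(d,open('d0.pkl','wb'))
E
```

```text
pics
{'clock': 0.0, 'eef_pos': array([244.92473226, 601.41890807, 230.3685681 ]), 'tool_rot': array([-3.13968489e+00,  1.15133211e-06,  2.75480995e+00]), 'width': 85.45040436665965}
scene drift [([159.4, 297.8], 0.71)]
scene vise [([347.3, 295.3], 0.61)]
scene plug []
scene tray [([479.3, 200.3], 0.97), ([399.3, 220.9], 0.8), ([401.6, 294.9], 0.78)]
[[-0.13486412  0.99068483 -0.01884782]
 [ 0.72288058  0.08536225 -0.68567992]
 [-0.6776838  -0.10609835 -0.72765913]] [ -32.85376168 -265.01841559 1597.17628303] 546.8629239757731 [-0.03280265  0.          0.          0.          0.        ]
top drift [([480.5, 153.2], 0.96)]
top vise [([291.7, 175.6], 0.75)]
top plug []
top tray [([242.1, 196.0], 0.97), ([143.8, 340.3], 0.68)]
[[ 0.00659691 -0.99986879 -0.01479477]
 [-0.98657902 -0.00409391 -0.16323321]
 [ 0.16315123  0.01567304 -0.98647657]] [102.7848723  444.13186312 879.19162257] 444.7514065637988 [-0.06783927  0.          0.          0.          0.        ]
```

View pics/top0.png

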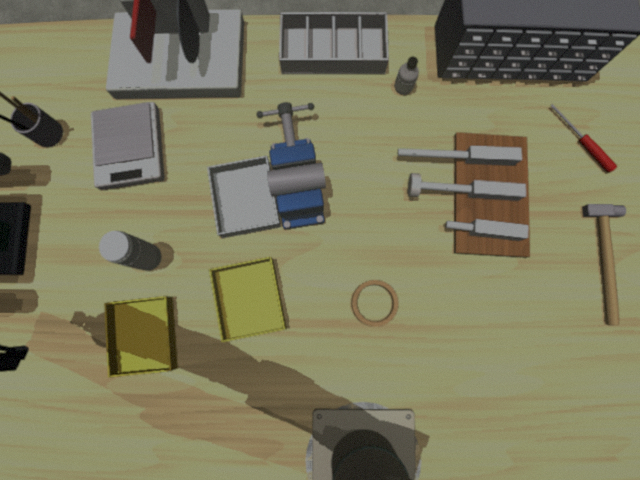

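View pics/scene0.png

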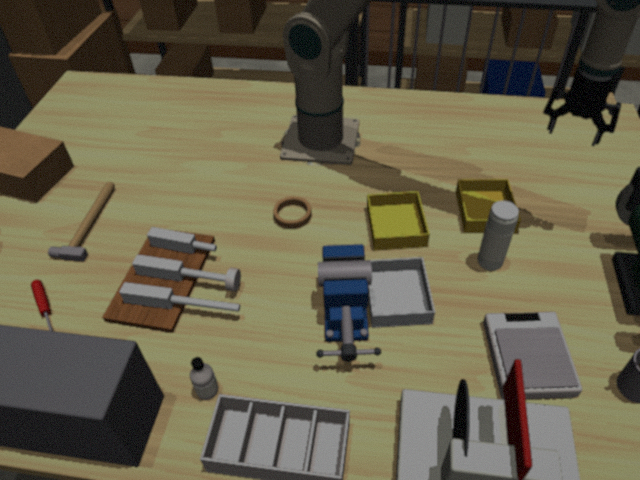

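The three drift candidates in the top image:
- (496,154): long and slender. This is the one wanted.
- (499,189): has the disc tip.
- (501,229): short.

The sleeve is at (297,179) with its mouth on the right. The aluminium tray is at (242,196), and the yellow trays are decoys. Next I'll check close crops.

```bash
cat > h.py <<'E'
import numpy as np,cv2
def ray(p,uv):
    K=np.array([[p['fx'],0,p['cx']],[0,p['fy'],p['cy']],[0,0,1.]])
    n=cv2.undistortPoints(np.array([[uv]],float),K,np.array(p['dist'],float))[0,0]
    R=np.array(p['R']);return -R.T@np.array(p['t']),R.T@np.array([n[0],n[1],1])
def at(p,uv,z):
    c,d=ray(p,uv);return (c+d*(z-c[2])/d[2]).round(1)
def proj(p,X):
    K=np.array([[p['fx'],0,p['cx']],[0,p['fy'],p['cy']],[0,0,1.]])
    return cv2.projectPoints(np.array(X,float).reshape(-1,1,3),cv2.Rodrigues(np.array(p['R']))[0],np.array(p['t'],float),K,np.array(p['dist'],float))[0][:,0]
E
python3 - <<'E'
import pickle,cv2,numpy as np
from h import *
d=pickle.load(open('d0.pkl','rb'));t=d['top'];s=d['scene']
def crop(p,x,y,w,h,k):
    c=cv2.resize(p['img'][y:y+h,x:x+w,::-1],None,fx=k,fy=k,interpolation=cv2.INTER_CUBIC)
    for i in range(0,w,10): cv2.line(c,(i*k,0),(i*k,8 if (x+i)%50 else 25),(0,0,255),1)
    for i in range(0,h,10): cv2.line(c,(0,i*k),(8 if (y+i)%50 else 25,i*k),(0,0,255),1)
    return c
a=crop(t,390,130,150,60,5);b=crop(t,200,100,150,60+0,5)
cv2.imwrite('pics/c1.png',np.vstack([a,crop(t,200,150,150,60,5)]))
cv2.imwrite('pics/c2.png',crop(s,300,230,140,100,5))
print(t['cx'],t['cy'])
E
```

```text
312.48316413648934 239.35179508604315
```

View pics/c1.png

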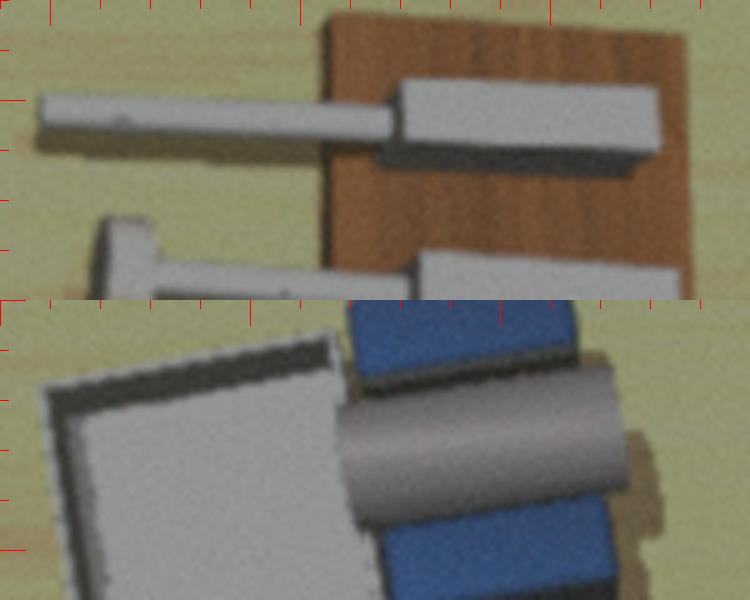

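View pics/c2.png

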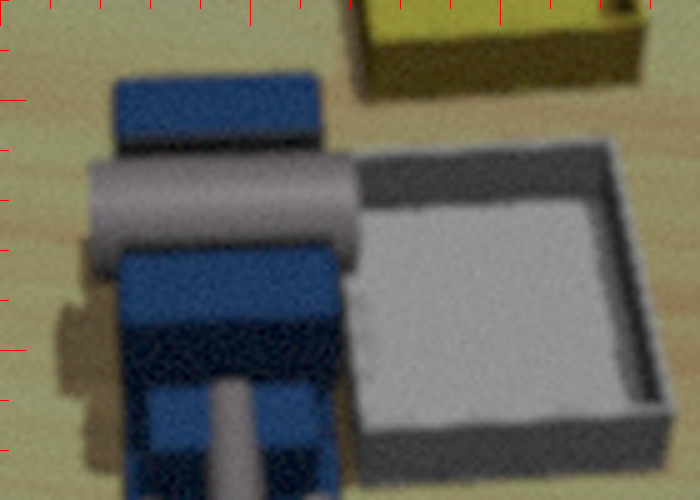

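```bash
cat > m.py <<'E'
import pickle
from h import *
d=pickle.load(open('d0.pkl','rb'));t=d['top'];s=d['scene']
for q in [(470.4,145.8),(469.8,158),(521.8,147.6),(522,160)]: print('handle',at(t,q,58))
print('tip',at(t,(398,152),38), at(t,(398.2,148.8),38),at(t,(398,155),38))
M=at(t,(323.9,175.4),90);F=at(t,(270.2,183.1),90);print('top M,F',M,F,np.linalg.norm(M-F),np.degrees(np.arctan2(*(F-M)[1::-1])))
M=at(s,(318.2,273.7),90);F=at(s,(371,272.3),90);print('sc M,F',M,F,np.linalg.norm(M-F),np.degrees(np.arctan2(*(F-M)[1::-1])))
# scene drift handle top-left etc
print('scene recog drift',at(s,(159.4,297.8),50))
for q in [(209,168.5),(217,235),(280,222)]: print('tray rim',at(t,q,45))
E
python3 m.py
```

```text
handle [ 640.7 -225.5   58. ]
handle [ 613.7 -222.6   58. ]
handle [ 638.2 -335.5   58. ]
handle [ 610.7 -333.6   58. ]
tip [633.1 -76.   38. ] [640.3 -76.7  38. ] [626.3 -75.8  38. ]
top M,F [563.9  82.5  90. ] [547.9 189.2  90. ] 107.89295621123743 98.52813977220877
sc M,F [567.9  84.7  90. ] [551.  193.3  90. ] 109.90709713207788 98.84524866680532
scene recog drift [ 641.4 -245.5   50. ]
tray rim [593.5 325.2  45. ]
tray rim [450.6 301.8  45. ]
tray rim [478.2 172.2  45. ]
```

The top crop confirms the choice: a plain 150 mm shank at (398..470,152), with the handle at (470..522,146..160). The sleeve axis runs from the mouth (324,175) to the far end (270,183), and the scene view agrees with that.

- **Drift:** origin about (626,-249), yaw about 88°.
- **Vise:** middle about (557.7,137.4), yaw about 98.6°.

I'll turn the tool first, then travel.

step_arm --series '[[[0,0,0.173,0,0,0,0.35],[0,0,0.173,0,0,0,0.35],[0,0,0.173,0,0,0,0.35],[0,0,0.173,0,0,0,0.35],[0,0,0.173,0,0,0,0.35],[0,0,0.173,0,0,0,0.35],[0,0,0.173,0,0,0,0.35],[0,0,0.173,0,0,0,0.35],[0,0,0.173,0,0,0,0.35]]]'

```text
clock: 1.4
eef_pos: [245.0, 602.1, 231.4]
tool_rot: [-3.141, -0.0, 1.527]
force: [0.1, 0.2, -0.5]
width: 55.6
gripper_force: 0.0
```

step_arm --series '[[[0,0,0,-0.232,0.114,0,0.35],[0,0,0,-0.232,0.114,0,0.35],[0,0,0,-0.232,0.114,0,0.35],[0,0,0,-0.232,0.114,0,0.35],[0,0,0,-0.232,0.114,0,0.35],[0,0,0,-0.232,0.114,0,0.35],[0,0,0,-0.232,0.114,0,0.35],[0,0,0,-0.232,0.114,0,0.35],[0,0,0,-0.232,0.114,0,0.35],[0,0,0,-0.232,0.114,0,0.35],[0,0,0,-0.232,0.114,0,0.35],[0,0,0,-0.232,0.114,0,0.35]]]'

```text
clock: 2.6
eef_pos: [434.5, 175.5, 231.6]
tool_rot: [3.141, -0.001, 1.532]
force: [0.5, 0.9, 1.4]
width: 55.7
gripper_force: 0.0
```

step_arm --series '[[[0,0,0,-0.232,0.114,0,0.35],[0,0,0,-0.232,0.114,0,0.35],[0,0,0,-0.232,0.114,0,0.35],[0,0,0,-0.232,0.114,0,0.35],[0,0,0,-0.232,0.114,0,0.35],[0,0,0,-0.232,0.114,0,0.35],[0,0,0,-0.232,0.114,0,0.35],[0,0,0,-0.232,0.114,0,0.35],[0,0,0,-0.232,0.114,0,0.35],[0,0,0,-0.232,0.114,0,0.35],[0,0,0,-0.232,0.114,0,0.35],[0,0,0,0,0,0,0.35]]]'

```text
clock: 3.8
eef_pos: [607.5, -220.3, 231.4]
tool_rot: [3.14, 0.006, 1.525]
force: [-0.7, -1.2, 0.0]
width: 55.7
gripper_force: 0.0
```

step_arm --series '[[[0,0,0,-0.187,0.132,0.14,0.35],[0,0,0,0,0,0.2,0.35],[0,0,0,0,0,0.2,0.35],[0,0,0,0,0,0.2,0.35],[0,0,0,0,0,0,0.35]]]'

```text
clock: 4.3
eef_pos: [622.7, -239.5, 116.0]
tool_rot: [-3.133, -0.004, 1.532]
force: [-0.7, 0.7, 0.4]
width: 55.7
gripper_force: 0.0
```

```bash
python3 - <<'E'
from cell import ctrl
import cv2,numpy as np,pickle
from h import *
s=ctrl.read_state();print(s['eef_pos'],s['tool_rot'])
out=[]
for n,(x,y,w,h) in(('top',(390,90,150,110)),('scene',(90,230,170,110))):
    p=ctrl.get_image(n)
    c=cv2.resize(p['img'][y:y+h,x:x+w,::-1],(w*4,h*4),interpolation=cv2.INTER_CUBIC)
    a=np.radians(88);X=[np.array([626,-249.5,0])+k*np.array([np.cos(a),np.sin(a),0])+[0,0,z] for k,z in((-85,58),(25,58),(25,38),(175,38))]
    for q in proj(p,X): cv2.circle(c,tuple(int(v) for v in (q-[x,y])*4),4,(0,255,0),1)
    q=proj(p,[s['eef_pos']])[0];cv2.circle(c,tuple(int(v) for v in (q-[x,y])*4),4,(0,0,255),-1)
    out.append(cv2.resize(c,(480,300)))
cv2.imwrite('pics/g1.png',np.vstack(out))
E
```

```text
[ 622.74065102 -239.48265315  115.98574442] [-3.13334049 -0.00365938  1.53237136]
```

View pics/g1.png

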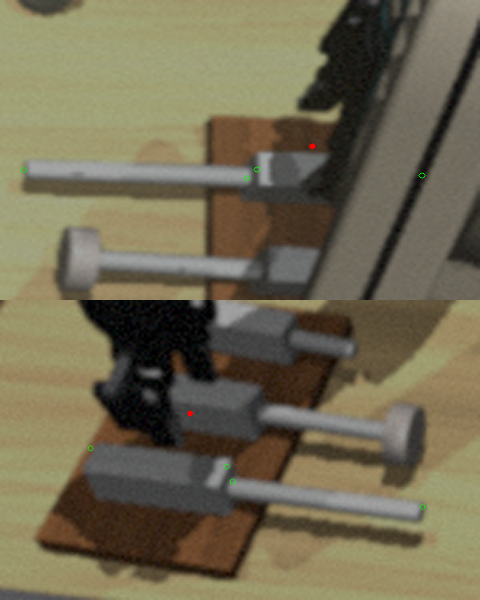

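The projected drift points match in both views to about 3 mm, so I'll correct and descend.

step_arm --series '[[[0,0,0,-0.06,0.03,0,0.35],[0,0,0,0,0,0.15,0.35],[0,0,0,0,0,0.15,0.35],[0,0,0,0,0,0.1,0.35],[0,0,0,0,0,0,0.35],[0,0,0,0,0,0,0.35]]]'

```text
clock: 5.0
eef_pos: [630.6, -251.7, 61.3]
tool_rot: [3.14, 0.001, 1.532]
force: [-0.2, 0.1, 0.5]
width: 55.3
gripper_force: 0.0
```

step_arm --series '[[[0,0,0,0.015,-0.022,0.1,0.35],[0,0,0,0,0,0.1,0.35],[0,0,0,0,0,0.05,0.35],[0,0,0,0,0,0,0.35],[0,0,0,0,0,0,0.35],[0,0,0,0,0,0,0.35]]]'

```text
clock: 5.6
eef_pos: [627.2, -249.1, 23.4]
tool_rot: [3.141, 0.001, 1.532]
force: [-0.4, -0.5, -0.2]
width: 55.6
gripper_force: 0.0
```

step_arm --series '[[[0,0,0,0,0,0,1],[0,0,0,0,0,0,1],[0,0,0,0,0,0,1],[0,0,0,0,0,0,1],[0,0,0,0,0,0,1],[0,0,0,0,0,0,1],[0,0,0,0,0,0,1],[0,0,0,0,0,0,1]]]'

```text
clock: 6.4
eef_pos: [628.7, -249.0, 24.0]
tool_rot: [3.138, 0.001, 1.532]
force: [5.0, -0.1, 5.8]
width: 27.6
gripper_force: 60.3
```

Gripped: width is 27.6 mm and the drift is level. Next: lift, turn onto the sleeve axis, and stop short of the mouth.

step_arm --series '[[[0,0,0,0,0,-0.11,1],[0,0,0,0,0,-0.11,1],[0,0,0,0,0,-0.12,1],[0,0,-0.12,0,0,0,1],[0,0,-0.12,0,0,0,1],[0,0,0,0,0,0,1],[0,0,0,0.22,-0.02,0,1],[0,0,0,0.22,-0.02,0,1],[0,0,0,0.22,-0.02,0,1],[0,0,0,0.22,-0.02,0,1],[0,0,0,0,0,0,1],[0,0,0,0,0,0,1]]]'

```text
clock: 7.6
eef_pos: [594.7, -118.7, 74.0]
tool_rot: [-3.141, -0.0, 1.721]
force: [-0.3, 0.4, -4.8]
width: 27.5
gripper_force: 59.9
```

```bash
python3 - <<'E'
from cell import ctrl
import cv2,numpy as np,pickle
from h import *
s=ctrl.read_state();e=s['eef_pos'];yaw=s['tool_rot'][2];print(e,s['tool_rot'],s['force'],s['width'])
D=np.array([np.cos(yaw),np.sin(yaw),0]);a=np.radians(98.6);V=np.array([np.cos(a),np.sin(a),0]);N=np.array([-V[1],V[0],0])
tip=e+175*D+[0,0,14];v=tip-[557.7,137.4,90];print('tip',tip,'in vise',v@V,v@N,v[2])
out=[]
for n,(x,y,w,h) in(('top',(250,140,160,100)),('scene',(230,230,160,100))):
    p=ctrl.get_image(n);pickle.dump(p,open(f'{n}1.pkl','wb'))
    c=cv2.resize(p['img'][y:y+h,x:x+w,::-1],(w*3,h*3),interpolation=cv2.INTER_CUBIC)
    X=[tip,tip-140*D]+[np.array([557.7,137.4,90])+k*V for k in(-55,55)]
    for q in proj(p,X): cv2.circle(c,tuple(int(v) for v in (q-[x,y])*3),4,(0,255,0),1)
    out.append(c)
cv2.imwrite('pics/g2.png',np.vstack(out))
E
```

```text
[ 594.72072255 -118.69674315   73.95770152] [-3.14070767e+00 -4.71599169e-04  1.72063031e+00] [-0.26057595  0.41292973 -4.81635191] 27.524858890042324
tip [568.597776    54.34253466  87.95770152] in vise -83.75320152750291 1.6447810423986562 -2.0422984805254316
```

View pics/g2.png

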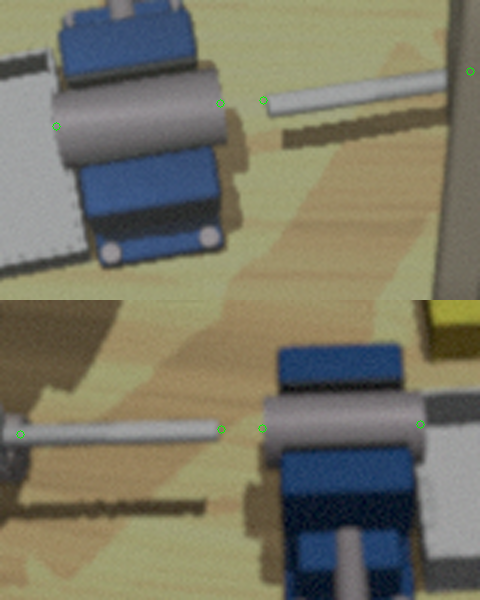

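In the top view the shank lies about 3 mm toward -x of the sleeve axis, with the same slope. In the scene view it is level with the axis. I'll shift it slightly, then go in.

step_arm --series '[[[0,0,0,0,0.02,-0.01,1],[0,0,0,0.06,0,0,1],[0,0,0,0.06,0,0,1],[0,0,0,0.06,0,0,1],[0,0,0,0.04,0,0,1],[0,0,0,0.03,0,0,1],[0,0,0,0,0,0,1],[0,0,0,0,0,0,1]]]'

```text
clock: 8.5
eef_pos: [592.6, -82.6, 75.4]
tool_rot: [3.141, 0.0, 1.72]
force: [0.5, -0.3, -4.6]
width: 27.4
gripper_force: 59.9
```

step_arm --series '[[[0,0,0,0.03,0,0,1],[0,0,0,0.03,0,0,1],[0,0,0,0.03,0,0,1],[0,0,0,0.03,0,0,1],[0,0,0,0.03,0,0,1],[0,0,0,0.03,0,0,1],[0,0,0,0.03,0,0,1],[0,0,0,0.03,0,0,1]]]'

```text
clock: 9.3
eef_pos: [587.6, -50.2, 75.8]
tool_rot: [3.141, 0.005, 1.719]
force: [-0.2, -6.7, -3.3]
width: 27.4
gripper_force: 60.3
```

Contact shows as about 6.7 N of drag, with the tip near x -15. I'll keep pushing.

step_arm --series '[[[0,0,0,0.03,0,0,1],[0,0,0,0.03,0,0,1],[0,0,0,0.03,0,0,1],[0,0,0,0.03,0,0,1],[0,0,0,0.03,0,0,1],[0,0,0,0.03,0,0,1],[0,0,0,0.03,0,0,1],[0,0,0,0.03,0,0,1],[0,0,0,0.03,0,0,1],[0,0,0,0.03,0,0,1]]]'

```text
clock: 10.3
eef_pos: [580.4, -5.6, 75.6]
tool_rot: [-3.141, 0.004, 1.719]
force: [0.8, -7.6, -3.6]
width: 27.2
gripper_force: 60.4
```

step_arm --series '[[[0,0,0,0.03,0,0,1],[0,0,0,0.03,0,0,1],[0,0,0,0.03,0,0,1],[0,0,0,0.03,0,0,1],[0,0,0,0.03,0,0,1],[0,0,0,0.03,0,0,1],[0,0,0,0.02,0,0,1],[0,0,0,0,0,0,1],[0,0,0,0,0,0,1]]]'

```text
clock: 11.2
eef_pos: [576.0, 27.3, 75.3]
tool_rot: [3.142, 0.0, 1.721]
force: [0.2, 0.5, -4.7]
width: 27.3
gripper_force: 59.9
```

```bash
python3 - <<'E'
from cell import ctrl
import cv2,numpy as np
out=[]
for n,(x,y,w,h) in(('top',(190,140,160,100)),('scene',(300,230,160,100))):
    p=ctrl.get_image(n);print([(r['centre'],r['score']) for r in ctrl.recognise(p,'plug')])
    out.append(cv2.resize(p['img'][y:y+h,x:x+w,::-1],(w*3,h*3),interpolation=cv2.INTER_CUBIC))
cv2.imwrite('pics/g3.png',np.vstack(out))
E
```

```text
[]
[]
```

View pics/g3.png

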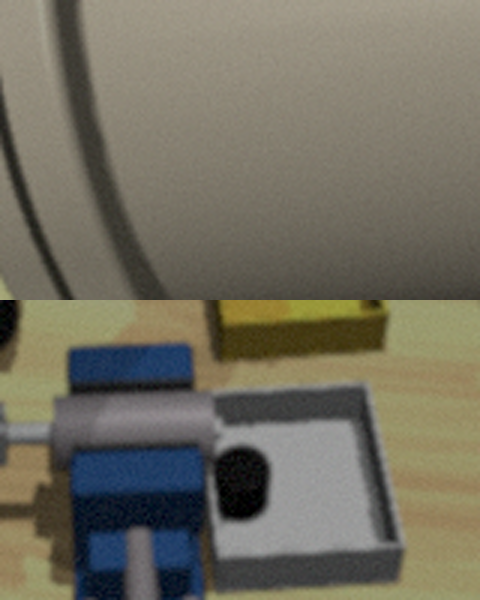

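The plug lies in the tray at scene pixel (380,291). Now I'll draw the drift out, straight back first.

step_arm --series '[[[0,0,0,-0.1,0,0,1],[0,0,0,-0.15,0,0,1],[0,0,0,-0.15,0,0,1],[0,0,0,-0.15,0,0,1],[0,0,0,-0.15,0,0,1],[0,0,0,-0.15,0,0,1],[0,0,0,-0.15,0,0,1],[0,0,0,0,0,0,1],[0,0,0,0,0,0,1]]]'

```text
clock: 12.3
eef_pos: [597.9, -123.1, 75.3]
tool_rot: [-3.141, 0.001, 1.718]
force: [-0.4, 1.2, -4.5]
width: 27.1
gripper_force: 60.0
```

step_arm --series '[[[0,0,0.12,0,0,0,1],[0,0,0.12,0,0,0,1],[0,0,0,-0.17,0.047,0,1],[0,0,0,-0.17,0.047,0,1],[0,0,0,-0.17,0.047,0,1],[0,0,0,-0.17,0.047,0,1],[0,0,0,-0.16,0.047,0,1],[0,0,0,0,0,0,1],[0,0,0,0,0,0,1]]]'

```text
clock: 13.2
eef_pos: [628.1, -248.1, 74.8]
tool_rot: [-3.141, -0.001, 1.531]
force: [-0.6, 0.7, -5.3]
width: 27.1
gripper_force: 60.1
```

step_arm --series '[[[0,0,0,0,0,0.1,1],[0,0,0,0,0,0.1,1],[0,0,0,0,0,0.08,1],[0,0,0,0,0,0.03,1],[0,0,0,0,0,0.02,1],[0,0,0,0,0,0,1],[0,0,0,0,0,0,1],[0,0,0,0,0,0,1]]]'

```text
clock: 14.0
eef_pos: [629.1, -248.5, 26.4]
tool_rot: [3.14, 0.0, 1.532]
force: [0.1, -0.3, -4.9]
width: 27.2
gripper_force: 60.0
```

step_arm --series '[[[0,0,0,0,0,0.008,1],[0,0,0,0,0,0.006,1],[0,0,0,0,0,0,1],[0,0,0,0,0,0,1],[0,0,0,0,0,0,1]]]'

```text
clock: 14.5
eef_pos: [628.9, -248.3, 24.0]
tool_rot: [3.141, 0.0, 1.532]
force: [-0.7, -0.1, -1.3]
width: 27.3
gripper_force: 60.4
```

The drift is resting on the board, since the load has come off the wrist. I'll open to the same partial width as before, then rise.

step_arm --series '[[[0,0,0,0,0,0,0.35],[0,0,0,0,0,0,0.35],[0,0,0,0,0,0,0.35],[0,0,0,0,0,0,0.35],[0,0,0,0,0,0,0.35],[0,0,0,0,0,0,0.35]]]'

```text
clock: 15.1
eef_pos: [628.7, -248.3, 23.7]
tool_rot: [-3.142, 0.0, 1.532]
force: [-0.1, -0.3, 0.7]
width: 55.5
gripper_force: 0.0
```

step_arm --series '[[[0,0,0,0,0,-0.1,0.35],[0,0,0,0,0,-0.15,0.35],[0,0,0,0,0,-0.2,0.35],[0,0,0,0,0,-0.2,0.35],[0,0,0,0,0,-0.2,0.35],[0,0,0,0.2,-0.2,0,0.35],[0,0,0,0.2,-0.2,0,0.35],[0,0,0,0.2,-0.2,0,0.35],[0,0,0,0.2,-0.2,0,0.35],[0,0,0,0.2,-0.1,0,0.35],[0,0,0,0,0,0,0.35],[0,0,0,0,0,0,0.35]]]'

```text
clock: 16.3
eef_pos: [500.4, -92.7, 152.4]
tool_rot: [3.139, 0.0, 1.533]
force: [-0.3, -0.7, 0.2]
width: 55.3
gripper_force: 0.0
```

```bash
python3 - <<'E'
from cell import ctrl
import cv2,numpy as np
from h import *
p=ctrl.get_image('scene');c=p['img'][160:360,80:460,::-1]
c=cv2.resize(c,None,fx=2,fy=2,interpolation=cv2.INTER_CUBIC)
a=np.radians(88);D=np.array([np.cos(a),np.sin(a),0])
for q in proj(p,[np.array([626,-249.5,z])+k*D for k,z in((-85,58),(25,58),(175,38))]): cv2.circle(c,tuple(int(v) for v in (q-[80,160])*2),4,(0,255,0),1)
cv2.imwrite('pics/end.png',c);print(at(p,(380,291),25))
E
```

```text
[548.  214.9  25. ]
```

View pics/end.png

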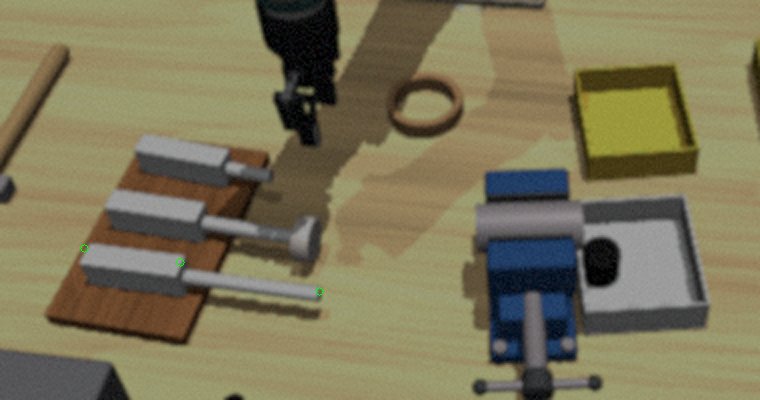

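The drift is back in place on the board, lying at (84..320, 250..293) in this crop. The plug is in the tray at (601,262), and the gripper is clear of everything. Handing in.

```bash
python3 -c "
from cell import ctrl
print(ctrl.finish_job())"
```

```text
the job is handed in; nothing more can be done
None
```

I drove the plug out of the sleeve into the metal tray, laid the drift back where it lay on the board, and handed the job in at about 16 s; no verdict came back.

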